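Fish the dropped nut out of the bearing housing with the tongs

TASK

A nut has fallen to the bottom of the deep blind bore of the bearing housing, too deep for the fingers. Draw the spring tongs up out of the tool block, reach down the bore with them, close their jaws on the nut, lift it out and carry it well off to one side of the housing so that it cannot fall back in; touch the nut with nothing but the tongs, and leave the cover, spanner, caliper and bolt where they lie. Finish while holding: still squeezing the tongs, the nut held still in their jaws, higher than the housing's rim and carried by nothing else.

Things in the scene. Friction and masses are not known exactly. Their poses are not given: they have to be found in the camera images.
- tongs: Steel scissor-type spring tongs, 182 mm tall, 140 g, standing tips down in the tool block's slot, two grey plastic handle sleeves on top. Origin: midway between the jaws, level with the open tips; z up along the tongs to the handles, y the line along which handles and jaws close, x across. Rivet 80 mm above the origin. Jaws at most 60 mm wide over all when open; squeezing the handles closes them.
- tongs_left (a joint): Closing angle of each arm: 0 open by the spring (44 mm between the jaw pads), about 0.15 closed on the nut, 0.24 shut. Handles and jaws close nearly one for one. The handles need about 3 N to begin closing, 5.5 N at the nut's width; 15 to 30 N there hold the nut firmly. While closing from open to the nut, the tips come 2 to 4 mm lower with respect to the fingers holding the handles.
- tongs_grip (a point): Point midway between the two handle sleeves, 155 mm above the tongs' origin, where to grip them from above; axes as the tongs'. The sleeves reach from 124 to 182 mm above that origin, are 14 mm wide in x and measure about 62 mm over their outer faces in y when open, about 40 mm when the jaws hold the nut.
- tongs_tips (a point): Point midway between the two jaw pads, 8 mm above the open tips; axes as the tongs'. Each pad is a flat steel plate 22 mm wide in x, 18 mm tall and 3.5 mm thick.
- tool_block: Fixed beech block, 105 (x) x 120 (y) x 60 mm, origin at the centre of its underside. Its upright slot, 28 (x) x 64 (y) mm, 48 mm deep (floor 12 mm above the bench), centred 14 mm to the -x side of the block's middle, holds the tongs, their y along the block's y. A centre punch and a hex key stand upright on the +x side, up to 140 mm above the bench.
- housing: Fixed grey cast bearing housing: a 150 mm square foot with bolt heads, a round body 116 mm across and a round top flange 138 mm across with a bright face and six tapped holes, 100 mm tall. Origin at the centre of its underside, z up. The blind bore in the middle, open at the top, is 90 mm across and 86 mm deep with a flat floor.
- bore_rim (a point): Centre of the bore's mouth, level with the housing's top face, 100 mm above the bench.
- bore_floor (a point): Centre of the bore's flat floor, 14 mm above the bench.
- nut: Plain bright hexagon nut, 24 mm across the flats, 27 mm across the corners, 13 mm high, about 33 g, lying flat on the bore's floor. Origin at the centre of its underside; its corners lie on its +y and -y axis, and one pair of flats faces +x and -x (the others every 60 degrees).
- cover: Bystander: loose grey round cover plate of the housing, 134 mm across, 12 mm thick, flat on the bench; origin at the centre of its underside.
- spanner: Bystander: loose combination spanner, 224 mm long (along its y), flat on the bench; origin at its middle.
- caliper: Bystander: loose vernier caliper, 230 mm long (along its y), flat on the bench; origin at its middle.
- bolt: Bystander: loose bright hexagon-head bolt, 62 mm long (along its y), lying on the bench; origin at its middle.
There are look-alikes about, which are no part of the job. Of the things that look like the tongs, the larger one is meant.

How it is judged (in metres and radians):
On the way, in this order (a step that is already met when the one before it is completed fails the run):
1. the tongs are held by the fingers and drawn up out of the tool block's slot (z of tongs in the frame of tool_block above 0.065 m and contact force between tongs and the fingers above 1 N and angle between tongs's own z axis and vertical below 0.4 rad), for 0.2 s.
2. the tongs, held by the fingers, have their jaws closed on the nut down inside the bore (contact force between tongs and the fingers above 1 N and contact force between nut and tongs above 0.5 N and horizontal distance between nut and bore_rim below 0.045 m and z of tongs_tips in the frame of bore_rim below -0.04 m and distance between tongs_tips and nut below 0.025 m and value of joint tongs_left above 0.08 rad), for 0.2 s.
3. the nut, still in the jaws, has come up out of the bore's mouth (contact force between tongs and the fingers above 1 N and contact force between nut and tongs above 0.5 N and z of nut in the frame of bore_rim above 0 m and distance between tongs_tips and nut below 0.03 m), for 0.1 s.
At the end, for the whole second after the job is handed in: The fingers hold the tongs, and the nut is gripped between the tongs' jaws, still, its underside above the level of the housing's rim (100 mm over the bench) and its middle more than 85 mm aside from the bore's axis; neither tongs nor nut touch housing, block or arm elsewhere (contact force between tongs and the fingers above 1 N and contact force between nut and tongs above 0.5 N and height (world z) of nut above 0.1 m and horizontal distance between nut and bore_rim above 0.085 m and distance between tongs_tips and nut below 0.03 m and linear speed of nut below 0.03 m/s and contact force between each of nut, tongs and housing below 0.1 N and contact force between each of nut, tongs and tool_block below 0.1 N and contact force between nut and the arm below 0.1 N and contact force between nut and the fingers below 0.1 N); the arm keeps its last pose, push and grip.
It fails at once if the fingers or the arm touch the nut (contact force between nut and the fingers above 0.3 N or contact force between nut and the arm above 0.3 N).
It fails at once if the cover, spanner, caliper or bolt is pushed aside by more than 20 mm (distance of any of cover, spanner, caliper, bolt from where it was at the start of the episode above 0.02 m).
It also fails if it takes over 48 s, if anything falls off the work surface, if the arm or the gripper's body presses on something with over 40 N, if the wrist force passes 120 N, or if a joint passes its speed limit or range.

ROBOT

A 6-joint arm with a two-finger parallel gripper is mounted at the origin on the work surface; the furniture and walls round the work are solid. World frame = base frame: x ahead of the robot, y to its left, z up, the work surface at z = 0. Lengths are in m, angles in degrees, forces in N, time in s.
With the tool pointing down it reaches from about 0.3 to 0.75 m from the base axis. Payload 8.5 kg.
Tool frame: the origin (TCP) lies on the centre line of the jaws, within the pads' length; the fingertips stand 25 mm ahead of it and the grasp point (between the pads) lies 6 mm ahead of it; z points along the fingers, y is the line along which they close (so a half turn about z gives the same grasp; the last joint's range is limited). The gripper opens to 85 mm and grips with 20 to 120 N. Pads are 22 mm wide; open, the fingers measure 114 mm over their backs; the gripper's body (76 mm by 85 mm) begins 54 mm behind the grasp point. The pads swing forward as they close: fully open they stand 13 mm farther back than shut.
Start: joints at [55.273, 21.807, 74.336, -0, 83.858, -12.336], TCP at [0.21, 0.509, 0.256] pointing down, gripper open.
Joint ranges: [-178.18, 178.18], [-50.72, 133.34], [12.68, 142.11], [-81.47, 261.47], [9.98, 163.14], [-165.26, 165.26]. Speed limits (degrees/s): [136.94, 136.94, 180, 180, 180, 180].

INTERFACE

Orientations are given as a 3x3 rotation matrix whose columns are the frame's x, y, z axes.
In Python, from rig import telemetry, optics, env gives the robot as it stands.
- The arm moves only by the tool send_rows, never from a script. Its argument "deltas" is a list that holds one entry, the list of rows, each a list of 7 numbers: the shift along the tool's x, y, z in m, then the turn, a rotation vector about the tool's x, y, z in rad, then the opening, from -1 (shut) to 1 (fully open), so that 0 is half open. In form: [[[x, y, z, ax, ay, az, grip], ...]]. A call has 1 to 12 rows; each row shifts and turns the commanded pose from where the row before left it, along the tool's axes as they then stand; what a row does not reach is not made up. A row lasts 1/8 s, in which the tool goes at most 62.5 mm and 10.7 degrees, less where a joint would pass 70% of its speed; a pose out of reach is approached as far as the arm can. A call is refused whole if a number of a shift passes 0.0625 or a number of a turn 0.188, either way. A call with a gripper value outside its range is refused whole. The fingers move at their own pace and stop on an object; "squeeze" is the grip in N (left out, the last holds). Time passes only in rows, so rows that do not move let the fingers close. It gives the time, the measured TCP pose, the force, the opening and the grip force at its end, in the units of the state.
- telemetry.observe(): the state, without advancing time (a new reading comes with each control period).
- optics.get_image(name): name is "side" or "top" or "wrist"; returns a dict with "image" (400x640x3 uint8, red, green, blue), "range_z" (400x640 float32, m along the optical axis (not along the pixel's ray), 0 where there is no reading), "K" (3x3 intrinsics, pixels), "rvec" (rotation vector, rad) and "tvec" (3), from world to camera coordinates, as OpenCV has them; the wrist camera has in their place "hand_eye" (4x4, takes a point from camera to tool coordinates, whose origin is the TCP and whose axes are the flange's). Camera axes: x right, y down, z forward; pixel columns grow to the right and rows downward; lengths in m; the calibration is good to about 2 mm. A picture is of the moment at which its call begins: read the wrist's pose just before it.
- env.close_job(): hands the job in; it is judged then, once.
The state is a dict: "time_s": time; "q": joint angles; "qvel": joint speeds; "joint_efforts": joint torques, N m; "position": TCP position; "tool_rot": TCP orientation; "ft_force": force on the tool from outside, world axes, zero at the start; "wrist_torque": the same for the moment, N m; "grip_width": finger opening in m; "gripper_force": force on a finger pad.
Only numpy, scipy, OpenCV 4.12 (cv2) and the standard library are available. Lean on these libraries where they do the work, as an engineer would, in place of code of your own. Each camera call takes 0.05 s, during which the arm holds its last target. There are 200 camera calls.

## Working session

There is one attempt and no reset: what is moved stays moved. The work goes in short steps, Python scripts to look and compute and a tool call to move; the robot and the scene stay as the last step left them, time stands still between calls to the robot, and variables do not carry over. Pictures are saved under pics/ and viewed, at most 10 in all, crops included, and the job is handed in when it is done.

Besides the shell and the picture viewer there is one more tool, called after "Request:" as name([rows], argument=value, ...), one row to a line, values as JSON. send_rows: Moves the arm, as the interface text tells. Its arguments: {"type":"object","properties":{"deltas":{"type":"array"},"squeeze":{"type":"number"}},"required":["deltas"]}

```bash
mkdir -p pics; ls
cat > h.py <<'E'
import numpy as np, cv2
from rig import telemetry, optics, env
def grab(n):
    s=telemetry.observe(); d=optics.get_image(n)
    K=np.array(d["K"]); 
    if n=="wrist":
        T=np.eye(4);T[:3,:3]=s["tool_rot"];T[:3,3]=s["position"]; T=T@np.array(d["hand_eye"])
    else:
        R=cv2.Rodrigues(np.array(d["rvec"],float))[0];T=np.eye(4);T[:3,:3]=R.T;T[:3,3]=-R.T@np.array(d["tvec"]).ravel()
    z=d["range_z"]; v,u=np.mgrid[0:400,0:640]
    r=np.stack([(u-K[0,2])/K[0,0],(v-K[1,2])/K[1,1],np.ones_like(z)],-1)
    P=(r*z[...,None])@T[:3,:3].T+T[:3,3]; P[z==0]=np.nan
    return d["image"],P,r@T[:3,:3].T,T[:3,3],z
def save(im,n,s=1.25): cv2.imwrite("pics/"+n,cv2.resize(im[...,::-1],None,fx=s,fy=s) if s!=1 else im[...,::-1])
def plane(ray,o,u,v,h):
    d=ray[int(v),int(u)];return o+d*(h-o[2])/d[2]
E
python3 - <<'E'
from h import *
s=telemetry.observe();print({k:np.round(v,3).tolist() for k,v in s.items()})
for n in("top","side"):
    im,P,ray,o,z=grab(n);save(im,n+".png");np.savez(n+".npz",im=im,P=P,ray=ray,o=o);print(n,o)
E
```

```text
pics
{'time_s': 0.0, 'q': [55.272, 21.842, 74.384, -0.001, 83.858, -12.338], 'qvel': [0.01, 0.038, -0.063, 0.004, -0.005, -0.01], 'joint_efforts': [0.0, -44.846, -23.128, -0.0, 0.005, -0.0], 'position': [0.209, 0.508, 0.256], 'tool_rot': [[-0.925, 0.381, -0.001], [0.381, 0.925, -0.001], [0.0, -0.001, -1.0]], 'ft_force': [-0.355, 0.41, 0.208], 'wrist_torque': [-0.008, -0.06, -0.002], 'gripper_force': 0.0, 'grip_width': 0.086}
top [0.28046862 0.10479701 1.27237134]
side [0.58235252 0.93515671 0.47070736]
```

View pics/top.png

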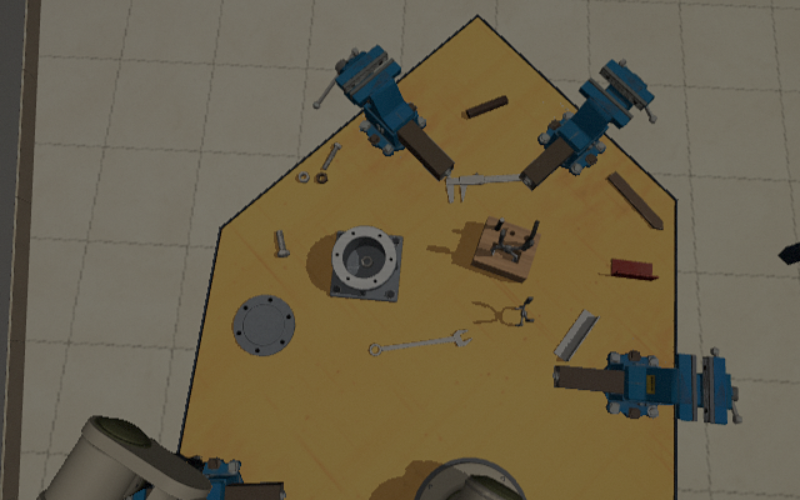

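View pics/side.png

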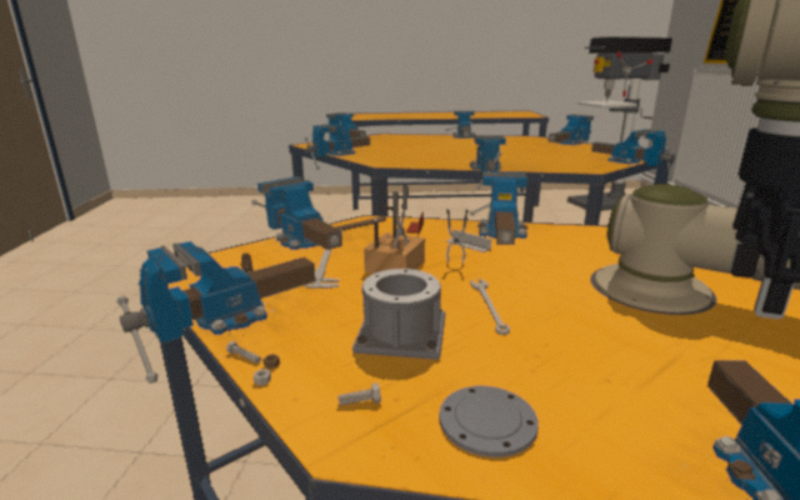

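The top view shows the housing at about (366,258), the tool block with the real tongs at (508,248), and a small standing look-alike at (525,312). The vices stay clear of these. Next I'll measure from depth.

Run:
```python
from h import *
D=np.load("top.npz");P=D["P"];im=D["im"]
v,u=np.mgrid[0:400,0:640]
def reg(u0,u1,v0,v1):return (u>=u0/1.25)&(u<u1/1.25)&(v>=v0/1.25)&(v<v1/1.25)
m=reg(320,415,215,310)&(abs(P[...,2]-.1)<.008)
pts=P[m];c,r=cv2.minEnclosingCircle(pts[:,:2].astype(np.float32));print("housing",c,r,np.median(pts[:,2]),len(pts))
b=reg(460,550,205,290)
m=b&(abs(P[...,2]-.06)<.006)
print("block",cv2.minAreaRect(P[m][:,:2].astype(np.float32)),m.sum(), np.median(P[m][:,2]))
for w in("top","side"):
    Q=np.load(w+".npz")["P"].reshape(-1,3)
    bc=P[m].mean(0)
    k=(np.hypot(Q[:,0]-bc[0],Q[:,1]-bc[1])<.1)&(Q[:,2]>.075)
    q=Q[k]; 
    for a in np.arange(.08,.24,.02):
        t=q[(q[:,2]>=a)&(q[:,2]<a+.02)]
        if len(t):print(w,round(a,2),len(t),t.min(0).round(3),t.max(0).round(3))
# nut
m=reg(335,400,230,290)&(P[...,2]>.02)&(P[...,2]<.04)
print("nut",P[m].mean(0),m.sum(),np.ptp(P[m],axis=0))
save(cv2.resize(im[160:240,250:450],None,fx=4,fy=4,interpolation=2),"crop.png",1)
```

```text
housing (0.5489640235900879, 0.1640981137752533) 0.06959162652492523 0.0987266078183231 1249
block ((0.5490209460258484, -0.14351561665534973), (0.12032406032085419, 0.1068258285522461), 63.94603729248047) 1229 0.058790088021052345
top 0.08 41 [ 0.526 -0.178  0.081] [ 0.593 -0.121  0.1  ]
top 0.1 58 [ 0.528 -0.178  0.1  ] [ 0.596 -0.118  0.12 ]
top 0.12 86 [ 0.519 -0.2    0.121] [ 0.597 -0.112  0.14 ]
top 0.14 22 [ 0.517 -0.16   0.141] [ 0.544 -0.109  0.159]
top 0.16 25 [ 0.517 -0.161  0.16 ] [ 0.546 -0.108  0.179]
top 0.18 48 [ 0.517 -0.167  0.18 ] [ 0.555 -0.107  0.195]
side 0.08 86 [ 0.521 -0.185  0.08 ] [ 0.594 -0.121  0.1  ]
side 0.1 72 [ 0.526 -0.185  0.1  ] [ 0.593 -0.115  0.12 ]
side 0.12 76 [ 0.523 -0.199  0.12 ] [ 0.593 -0.112  0.139]
side 0.14 64 [ 0.517 -0.164  0.14 ] [ 0.55  -0.108  0.16 ]
side 0.16 66 [ 0.514 -0.164  0.16 ] [ 0.55  -0.106  0.18 ]
side 0.18 54 [ 0.514 -0.168  0.18 ] [ 0.55  -0.106  0.195]
nut [0.56790467 0.16323212 0.02642679] 156 [0.13331608 0.14957802 0.01951161]
```

View pics/crop.png

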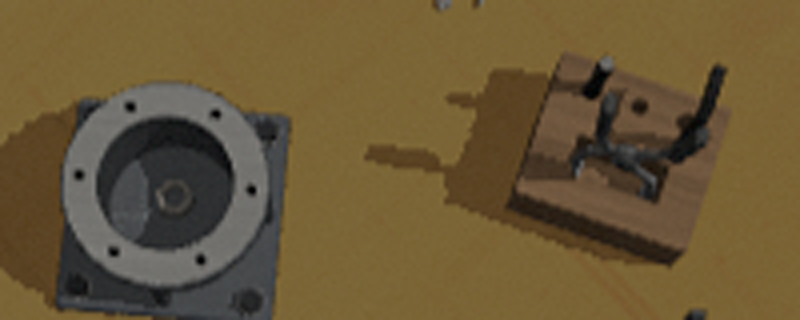

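The crop shows the nut at about (173,195) in the bore, in the crop's 4x pixels. The tongs lie across the slot, with a punch and key behind them. I'll cluster the handles and find the nut.

Run:
```python
from h import *
for w in("top","side"):
    D=np.load(w+".npz");P=D["P"]
    near=(np.hypot(P[...,0]-.549,P[...,1]+.1435)<.1)
    for a,b in((.15,.2),(.125,.145)):
        m=near&(P[...,2]>a)&(P[...,2]<b)
        n,L,st,_=cv2.connectedComponentsWithStats(m.astype(np.uint8))
        for i in range(1,n):
            if st[i,4]>5:
                q=P[L==i];print(w,a,st[i].tolist(),q.mean(0).round(4),q.min(0).round(3),q.max(0).round(3))
D=np.load("top.npz")
for uv in((250+173/4,160+195/4),):print("nut top",plane(D["ray"],D["o"],*uv,.027))
```

```text
top 0.15 [399, 183, 5, 10, 36] [ 0.5459 -0.111   0.1808] [ 0.54  -0.116  0.153] [ 0.555 -0.107  0.195]
top 0.15 [418, 191, 9, 9, 50] [ 0.5225 -0.16    0.1773] [ 0.517 -0.167  0.15 ] [ 0.531 -0.154  0.194]
top 0.125 [423, 176, 9, 15, 58] [ 0.5623 -0.1875  0.1337] [ 0.546 -0.2    0.125] [ 0.58  -0.177  0.14 ]
top 0.125 [399, 192, 4, 4, 8] [ 0.5415 -0.1157  0.136 ] [ 0.54  -0.119  0.125] [ 0.544 -0.112  0.142]
top 0.125 [416, 195, 4, 6, 10] [ 0.5263 -0.1562  0.1374] [ 0.518 -0.159  0.126] [ 0.533 -0.154  0.145]
side 0.15 [321, 148, 6, 16, 73] [ 0.5207 -0.1602  0.1741] [ 0.514 -0.168  0.151] [ 0.529 -0.154  0.195]
side 0.15 [314, 153, 5, 16, 78] [ 0.5449 -0.1117  0.1728] [ 0.539 -0.118  0.15 ] [ 0.55  -0.106  0.194]
side 0.125 [304, 164, 10, 5, 29] [ 0.5639 -0.1892  0.1355] [ 0.551 -0.199  0.13 ] [ 0.578 -0.18   0.139]
side 0.125 [321, 165, 5, 7, 21] [ 0.524  -0.1588  0.137 ] [ 0.517 -0.164  0.127] [ 0.529 -0.153  0.145]
side 0.125 [314, 170, 6, 7, 20] [ 0.5425 -0.1151  0.1366] [ 0.537 -0.119  0.127] [ 0.55  -0.112  0.144]
nut top [0.55639325 0.16219072 0.027     ]
```

```bash
cat >> h.py <<'E'
def go(p,yaw=None):
    "rows needed (tool frame) to reach p; yaw = world angle of tool y, mod 180"
    s=telemetry.observe();R=np.array(s["tool_rot"]);d=R.T@(np.array(p)-s["position"])
    y=np.degrees(np.arctan2(R[1,1],R[0,1])); print("tool delta",d.round(4),"now",np.round(s["position"],4),"yaw",y.round(2),"tilt",R[:2,2].round(4),"w",s["grip_width"],"f",s["gripper_force"],"t",s["time_s"])
    if yaw is not None:
        e=(yaw-y+90)%180-90;print("az",round(-np.radians(e),4), "q6",s["q"][5])
E
python3 - <<'E'
from h import *
d=optics.get_image("wrist");H=np.array(d["hand_eye"]);print(H.round(3),d["K"])
s=telemetry.observe();R=np.array(s["tool_rot"]);c=R@H[:3,3];ax=R@H[:3,2]
print("cam off world",c,"axis",ax)
# TCP z .33: aim at nut through rim
p=np.array([.556,.162,.027]);z=.33;t=(z+c[2]-.027)/-ax[2];g=p-ax*t-c;print(g);go([g[0],g[1],z])
E
```

```text
[[-0.    -0.958 -0.288  0.073]
 [ 1.    -0.     0.     0.001]
 [-0.    -0.288  0.958 -0.118]
 [ 0.     0.     0.     1.   ]] [[323.0970876    0.         321.40545232]
 [  0.         323.0970876  199.51487168]
 [  0.           0.           1.        ]]
cam off world [-0.06681667  0.02926247  0.1177811 ] axis [ 0.26581407 -0.11045864 -0.95767519]
[0.5060239  0.18127059 0.33      ]
tool delta [-0.3988 -0.1895 -0.074 ] now [0.2094 0.5084 0.2559] yaw 67.61 tilt [-0.0006 -0.0009] w 0.08533661024837987 f 0.0 t 0.15
```

Request:
send_rows([
  [[-0.05,-0.0237,-0.0092,0,0,0,1],[-0.05,-0.0237,-0.0092,0,0,0,1],[-0.05,-0.0237,-0.0092,0,0,0,1],[-0.05,-0.0237,-0.0092,0,0,0,1],[-0.05,-0.0237,-0.0092,0,0,0,1],[-0.05,-0.0237,-0.0092,0,0,0,1],[-0.05,-0.0237,-0.0092,0,0,0,1],[-0.05,-0.0237,-0.0092,0,0,0,1],[0,0,0,0,0,0,1],[0,0,0,0,0,0,1]],
], squeeze=20)

```text
time_s: 1.4
position: [0.5068, 0.181, 0.3296]
tool_rot: [[-0.925, 0.381, -0.001], [0.381, 0.925, 0.0], [0.001, -0.0, -1.0]]
ft_force: [-1.0, 0.1, 0.5]
grip_width: 0.0853
gripper_force: 0.0
```

Run:
```python
from h import *
im,P,ray,o,z=grab("wrist");np.savez("w1.npz",im=im,P=P,ray=ray,o=o)
go([.535,-.137,.25],64.4)
m=(abs(P[...,2]-.1)<.006)
c,r=cv2.minEnclosingCircle(P[m][:,:2].astype(np.float32));print("flange",c,r,np.median(P[m][:,2]))
m=(np.hypot(P[...,0]-.55,P[...,1]-.164)<.044)&(P[...,2]>.021)&(P[...,2]<.034)
m=cv2.morphologyEx(m.astype(np.uint8),cv2.MORPH_OPEN,np.ones((2,2)))
print("nut depth",P[m>0].mean(0),np.median(P[m>0],0),m.sum())
ys,xs=np.where(m);print(xs.min(),xs.max(),ys.min(),ys.max(),xs.mean(),ys.mean())
cx,cy=int(xs.mean()),int(ys.mean());print(cx,cy)
save(cv2.convertScaleAbs(cv2.resize(im[max(cy-35,0):cy+35,cx-45:cx+45],None,fx=8,fy=8,interpolation=2),alpha=1.6),"nut.png",1)
```

```text
tool delta [-0.1475 -0.2837  0.0796] now [0.5065 0.1815 0.3297] yaw 67.66 tilt [-0.0008  0.0001] w 0.08537376291177816 f 0.0 t 1.45
az 0.0568 q6 -60.56185058812818
flange (0.4999043941497803, 0.026864461600780487) 0.21412308514118195 0.09993140326759045
nut depth [nan nan nan] [nan nan nan] 391
296 354 189 227 324.0 209.28900255754476
324 209
```

View pics/nut.png

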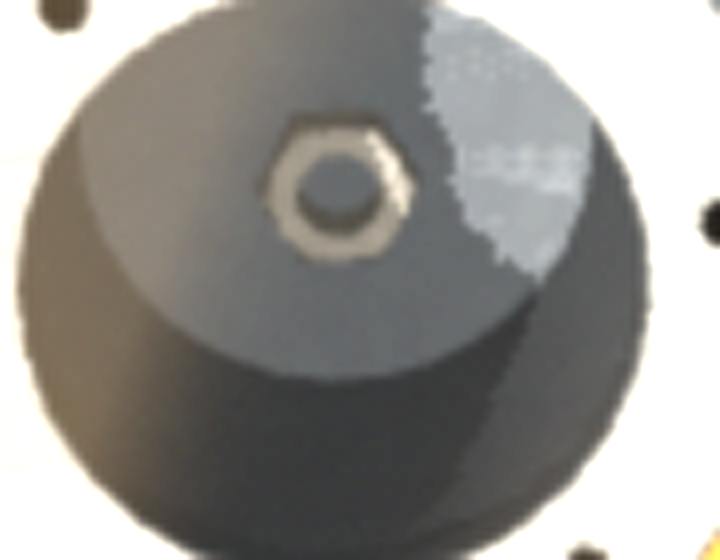

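The nut lies at about (340,190) in this crop. Its corners point left and right, which is along tool y, and its flats are at the top and bottom. Next I'll refine this in the plane of its top face.

Run:
```python
from h import *
D=np.load("w1.npz");im,P,ray,o=D["im"],D["P"],D["ray"],D["o"]
sub=cv2.resize(im[174:244,279:369],None,fx=8,fy=8,interpolation=cv2.INTER_CUBIC).astype(int)
warm=(sub[...,0]-sub[...,2])
g=sub.sum(-1)/3
print("nut px",sub[190,285],"floor",sub[150,250],"floor R",sub[240,430])
m=((g>88)).astype(np.uint8);m[:, :245]=0;m[:,430:]=0;m[:100]=0;m[285:]=0
n,L,st,c=cv2.connectedComponentsWithStats(m);
for i in range(1,n):
    if st[i,4]>300:print(st[i],c[i])
i=1+np.argmax(st[1:,4]);cn=cv2.findContours((L==i).astype(np.uint8),0,1)[0][0]
h=cv2.convexHull(cn)[:,0]
def w(x,y,hh):
    u=279+(x+.5)/8-.5;v=174+(y+.5)/8-.5
    K=323.097;r0=ray[0,0];du=ray[0,1]-ray[0,0];dv=ray[1,0]-ray[0,0];d=r0+u*du+v*dv
    return (o+d*(hh-o[2])/d[2])[:2]
q=np.array([w(x,y,.027) for x,y in h])
print("rect",cv2.minAreaRect(q.astype(np.float32)))
a=np.arange(0,180,3);wid=[np.ptp(q@[np.cos(t),np.sin(t)]) for t in np.radians(a)]
print([(int(x),round(y*1e3,1)) for x,y in zip(a,wid)])
print("centre",cv2.minEnclosingCircle(q.astype(np.float32)))
# flange centre
m=(abs(P[...,2]-.1)<.004)&(np.hypot(P[...,0]-.55,P[...,1]-.164)<.075)
print("flange",cv2.minEnclosingCircle(P[m][:,:2].astype(np.float32)))
# bore rim edge: ellipse of bright flange hole
hole=((im.mean(-1)<125)|0).astype(np.uint8)
f=m.astype(np.uint8);cs,_=cv2.findContours(f,cv2.RETR_CCOMP,1)
for c_ in cs:
    if cv2.contourArea(c_)>1500:
        pp=P[c_[:,0,1],c_[:,0,0]][:,:2];pp=pp[~np.isnan(pp[:,0])].astype(np.float32);print("contour",cv2.minEnclosingCircle(pp))
```

```text
nut px [102  96  87] floor [75 73 70] floor R [65 66 67]
[ 274  130  140  127 7303] [344.63275366 190.1837601 ]
rect ((0.5542650818824768, 0.16312560439109802), (0.023712264373898506, 0.0219324491918087), 70.70375061035156)
[(0, np.float64(22.9)), (3, np.float64(23.1)), (6, np.float64(23.2)), (9, np.float64(23.3)), (12, np.float64(23.3)), (15, np.float64(23.3)), (18, np.float64(23.2)), (21, np.float64(23.1)), (24, np.float64(23.0)), (27, np.float64(22.9)), (30, np.float64(22.8)), (33, np.float64(22.9)), (36, np.float64(23.0)), (39, np.float64(23.1)), (42, np.float64(23.3)), (45, np.float64(23.5)), (48, np.float64(23.5)), (51, np.float64(23.6)), (54, np.float64(23.5)), (57, np.float64(23.4)), (60, np.float64(23.5)), (63, np.float64(23.5)), (66, np.float64(23.5)), (69, np.float64(23.6)), (72, np.float64(23.8)), (75, np.float64(23.8)), (78, np.float64(23.8)), (81, np.float64(23.8)), (84, np.float64(23.7)), (87, np.float64(23.6)), (90, np.float64(23.6)), (93, np.float64(23.5)), (96, np.float64(23.6)), (99, np.float64(23.7)), (102, np.float64(23.7)), (105, np.float64(23.7)), (108, np.floa
[... 175 characters left out ...]
t64(23.9)), (132, np.float64(23.9)), (135, np.float64(23.8)), (138, np.float64(23.7)), (141, np.float64(23.5)), (144, np.float64(23.3)), (147, np.float64(23.1)), (150, np.float64(22.9)), (153, np.float64(22.7)), (156, np.float64(22.4)), (159, np.float64(22.1)), (162, np.float64(21.9)), (165, np.float64(21.9)), (168, np.float64(22.0)), (171, np.float64(22.3)), (174, np.float64(22.5)), (177, np.float64(22.7))]
centre ((0.5540568828582764, 0.16290441155433655), 0.012261612340807915)
flange ((0.5476521849632263, 0.16441971063613892), 0.06898127496242523)
contour ((0.5476521849632263, 0.1644197255373001), 0.06898127496242523)
contour ((0.5474850535392761, 0.1642131805419922), 0.04605717584490776)
```

Request:
send_rows([
  [[-0.0185,-0.0355,0.0087,0,0,0.0071,1],[-0.0185,-0.0355,0.0087,0,0,0.0071,1],[-0.0185,-0.0355,0.0087,0,0,0.0071,1],[-0.0185,-0.0355,0.0087,0,0,0.0071,1],[-0.0185,-0.0355,0.0087,0,0,0.0071,1],[-0.0185,-0.0355,0.0087,0,0,0.0071,1],[-0.0185,-0.0355,0.0087,0,0,0.0071,1],[-0.0185,-0.0355,0.0087,0,0,0.0071,1],[0,0,0,0,0,0,1],[0,0,0,0,0,0,1]],
])

```text
time_s: 2.7
position: [0.5278, -0.1373, 0.2605]
tool_rot: [[-0.902, 0.432, 0.0], [0.432, 0.902, 0.0], [0.0, 0.0, -1.0]]
ft_force: [0.1, 0.2, 0.5]
grip_width: 0.0852
gripper_force: 0.0
```

Run:
```python
from h import *
im,P,ray,o,z=grab("wrist");save(im,"w2.png",1)
go([.535,-.137,.172],64.4)
m=(np.hypot(P[...,0]-.535,P[...,1]+.137)<.055)&(P[...,2]>.15)&(P[...,2]<.205)
n,L,st,c=cv2.connectedComponentsWithStats(m.astype(np.uint8))
for i in range(1,n):
    if st[i,4]>30:
        q=P[L==i];t=q[q[:,2]>.185];print(st[i],"all",q.mean(0).round(4),"top",len(t),t.mean(0).round(4),t.max(0).round(3))
```

```text
tool delta [-0.0063  0.0032  0.0887] now [ 0.5278 -0.1372  0.2607] yaw 64.46 tilt [0.0004 0.    ] w 0.08519322119365957 f 0.0 t 2.75
az 0.001 q6 -91.47611400675255
[271 204  26  41 648] all [ 0.5207 -0.1599  0.1802] top 324 [ 0.5211 -0.1621  0.1916] [ 0.529 -0.157  0.195]
[351 205  27  41 674] all [ 0.5442 -0.1126  0.1797] top 327 [ 0.5462 -0.1114  0.1915] [ 0.554 -0.106  0.195]
```

View pics/w2.png

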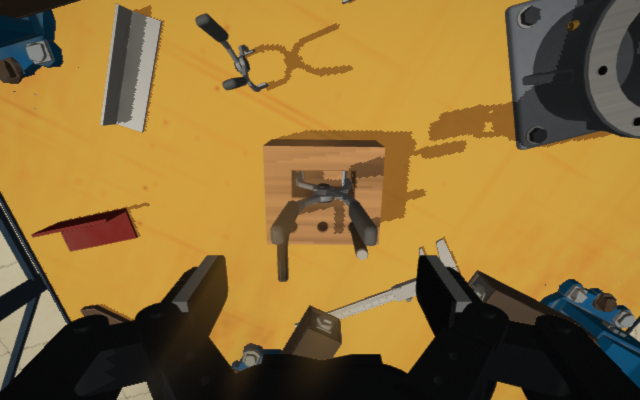

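The handles straddle the block squarely between the open fingers, at pixels (290,222) and (362,225). I'll go down, then close to about 52 mm.

Request:
send_rows([
  [[-0.0048,0.0028,0.02,0,0,0.007,1],[0,0,0.025,0,0,0.007,1],[0,0,0.025,0,0,0,1],[0,0,0.0205,0,0,0,1],[0,0,0,0,0,0,1],[0,0,0,0,0,0,0.45],[0,0,0,0,0,0,0.22],[0,0,0,0,0,0,0.22],[0,0,0,0,0,0,0.22]],
], squeeze=20)

```text
time_s: 3.88
position: [0.5351, -0.1388, 0.1736]
tool_rot: [[-0.895, 0.445, 0.008], [0.445, 0.895, -0.004], [-0.008, 0.0, -1.0]]
ft_force: [0.4, 0.8, 16.0]
grip_width: 0.0524
gripper_force: 10.9
```

Request:
send_rows([
  [[0,0,-0.01,0,0,0,0.22],[0,0,-0.02,0,0,0,0.22],[0,0,-0.02,0,0,0,0.22],[0,0,-0.025,0,0,0,0.22],[0,0,-0.025,0,0,0,0.22],[0,0,-0.02,0,0,0,0.22],[0,0,-0.02,0,0,0,0.22],[0,0,0,0,0,0,0.22]],
])

```text
time_s: 4.88
position: [0.5336, -0.1382, 0.3115]
tool_rot: [[-0.895, 0.445, 0.003], [0.445, 0.895, -0.001], [-0.003, -0.0, -1.0]]
ft_force: [-0.1, -0.4, -1.3]
grip_width: 0.0521
gripper_force: 3.6
```

Run:
```python
from h import *
im,P,ray,o,z=grab("wrist");save(im,"w3.png",1);np.savez("w3.npz",im=im,P=P,ray=ray,o=o)
imS,PS,_,_,_=grab("side");np.savez("s3.npz",im=imS,P=PS)
go([.5545,.163,.31],37.7)
```

```text
tool delta [ 0.1149  0.2791 -0.0006] now [ 0.5331 -0.138   0.3093] yaw 63.56 tilt [-0.0008  0.0004] w 0.05214571608913199 f 3.598441556096077 t 4.975
az 0.4513 q6 -90.39412832044947
```

View pics/w3.png

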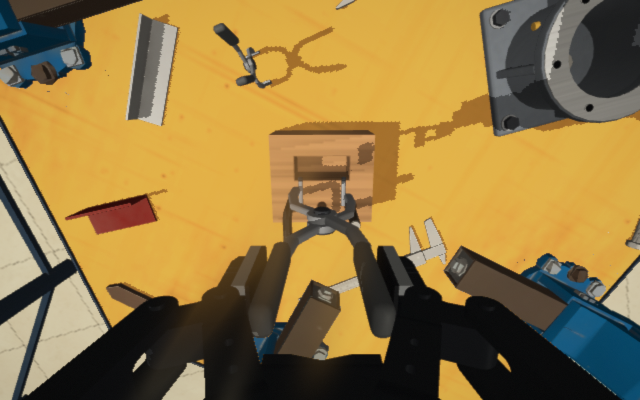

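The tongs are held by the sleeves and hang below the hand, with the pads at about (297,195) and (344,190), clear of the slot. Now I'll measure the tips in the tool frame.

Run:
```python
from h import *
s=telemetry.observe();R=np.array(s["tool_rot"]);p=np.array(s["position"])
for n in("w3.npz","s3.npz"):
    P=np.load(n)["P"].reshape(-1,3);t=(P-p)@R
    k=(abs(t[:,0])<.045)&(abs(t[:,1])<.04)&(t[:,2]>-.02)&(t[:,2]<.185);t=t[k]
    for a in(0,.02,.05,.07,.09,.11,.13,.14,.15,.16,.17):
        q=t[(t[:,2]>=a)&(t[:,2]<a+.01)]
        for sg in(-1,1):
            w=q[q[:,1]*sg>0]
            if len(w)>2:print(n,a,sg,len(w),np.median(w,0).round(4),w.min(0).round(4),w.max(0).round(4))
    print("lowest",np.sort(t[:,2])[-5:])
```

```text
w3.npz 0 -1 669 [ 0.0056 -0.0245  0.0049] [-0.0055 -0.0381  0.    ] [ 0.0108 -0.0146  0.01  ]
w3.npz 0 1 616 [0.0056 0.0277 0.0047] [-0.005  0.018  0.   ] [0.0107 0.04   0.01  ]
w3.npz 0.02 -1 183 [ 0.0047 -0.0166  0.0247] [-0.0057 -0.0225  0.0201] [ 0.0059 -0.0141  0.0299]
w3.npz 0.02 1 179 [0.0048 0.0202 0.0246] [-0.0053  0.0175  0.0201] [0.0062 0.0261 0.03  ]
w3.npz 0.05 -1 174 [-0.0023 -0.0114  0.0554] [-0.0067 -0.0194  0.05  ] [-0.0014 -0.0059  0.06  ]
w3.npz 0.05 1 167 [0.0037 0.0146 0.0552] [-0.0008  0.0097  0.05  ] [0.0046 0.0229 0.06  ]
w3.npz 0.07 -1 162 [ 0.0031 -0.0043  0.0738] [-0.0079 -0.0079  0.07  ] [ 0.0069 -0.0005  0.0799]
w3.npz 0.07 1 194 [0.004  0.0052 0.0734] [-0.0083  0.0001  0.0701] [0.0069 0.0117 0.0798]
w3.npz 0.09 -1 109 [ 0.0033 -0.0154  0.0943] [-0.0005 -0.0208  0.0901] [ 0.0043 -0.0048  0.0996]
w3.npz 0.09 1 102 [-0.0027  0.0195  0.0947] [-0.0068  0.0125  0.0902] [-0.0015  0.0242  0.0998]
w3.npz 0.11 -1 34 [ 0.0038 -0.0201  0.1145] [ 0.0029 -0.0234  0.1102] [ 0.0042 -0.0166  0.1199]
w3.npz 0.11 1 34 [-0.0021  0.0237  0.1144] [-0.0029  0.0202  0.1102] [-0
[... 1853 characters left out ...]
-1 7 [ 0.005  -0.0202  0.1355] [ 0.003  -0.0228  0.13  ] [ 0.0075 -0.018   0.1383]
s3.npz 0.13 1 8 [0.0006 0.0238 0.1353] [-0.0026  0.0205  0.1306] [0.0023 0.0271 0.1394]
s3.npz 0.14 -1 23 [ 0.0012 -0.0191  0.1456] [-0.0096 -0.0228  0.1414] [ 0.0121 -0.016   0.15  ]
s3.npz 0.14 1 19 [0.0032 0.0186 0.1454] [-0.0066  0.015   0.1421] [0.0141 0.0238 0.1496]
s3.npz 0.15 -1 18 [ 0.0051 -0.0183  0.1555] [-0.0068 -0.0247  0.1502] [ 0.0139 -0.0163  0.1586]
s3.npz 0.15 1 24 [0.0019 0.0192 0.1547] [-0.0074  0.0165  0.1502] [0.0121 0.0227 0.1598]
s3.npz 0.17 -1 14 [-0.0377 -0.0323  0.1753] [-0.0434 -0.0369  0.1707] [-0.0281 -0.0306  0.1794]
lowest [0.18244339 0.18246594 0.18273992 0.18377591 0.18486902]
```

Request:
send_rows([
  [[0,0,0,0,0,0.15,0.22],[0,0,0,0,0,0.15,0.22],[0,0,0,0,0,0.151,0.22],[0.02,0.018,0,0,0,0,0.22],[0.03,0.0265,0,0,0,0,0.22],[0.034,0.03,0,0,0,0,0.22],[0.034,0.03,0,0,0,0,0.22],[0.034,0.03,0,0,0,0,0.22],[0.032,0.029,0,0,0,0,0.22],[0.025,0.022,0,0,0,0,0.22],[0.015,0.014,0,0,0,0,0.22],[0,0,0,0,0,0,0.22]],
])

```text
time_s: 6.48
position: [0.5541, 0.1617, 0.3091]
tool_rot: [[-0.613, 0.79, -0.001], [0.79, 0.613, -0.0], [0.001, -0.001, -1.0]]
ft_force: [-0.6, -0.4, -1.6]
grip_width: 0.0517
gripper_force: 3.6
```

Request:
send_rows([
  [[0,0,0,0,0,0,0.22],[0,0,0,0,0,0,0.22]],
])

```text
time_s: 6.72
position: [0.5543, 0.16, 0.3098]
tool_rot: [[-0.611, 0.792, -0.0], [0.792, 0.611, -0.0], [-0.0, -0.0, -1.0]]
ft_force: [-0.6, 0.2, -1.1]
grip_width: 0.0524
gripper_force: 3.6
```

Run:
```python
from h import *
im,P,ray,o,z=grab("wrist");save(im,"w4.png",1)
go([.5537,.1611,.1785],37.7)
s=telemetry.observe();R=np.array(s["tool_rot"]);p=np.array(s["position"]);t=(P-p)@R
k=(abs(t[...,0])<.03)&(abs(t[...,1])<.035)&(t[...,2]>.12)&(t[...,2]<.165);q=t[k]
for sg in(-1,1):
    w=q[q[:,1]*sg>0];print(len(w),w.min(0).round(4),w.max(0).round(4))
```

```text
tool delta [0.0011 0.0002 0.1313] now [0.5543 0.1601 0.3098] yaw 37.64 tilt [-0.0001 -0.0001] w 0.05183022593172137 f 3.5641713067889214 t 6.775
az -0.0011 q6 -33.27538043875738
197 [-0.0095 -0.0249  0.1202] [ 0.0105 -0.0148  0.159 ]
200 [-0.0112  0.0177  0.1201] [0.0105 0.0273 0.1583]
```

View pics/w4.png

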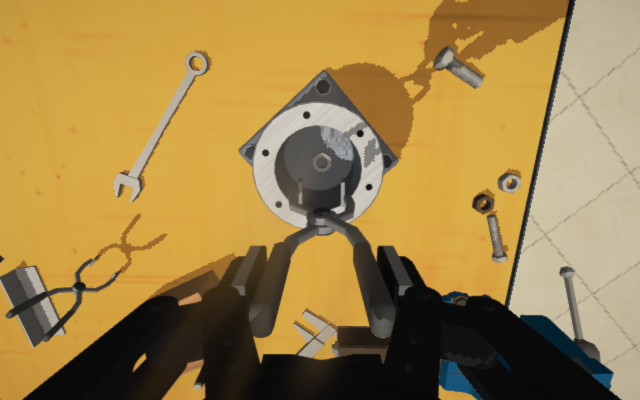

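The nut shows at (321,161), in line with the gap between the jaw pads (pads at about x=303 and x=343). I'll descend most of the way, then check again.

Request:
send_rows([
  [[0.001,0,0.01,0,0,0,0.22],[0,0,0.02,0,0,0,0.22],[0,0,0.025,0,0,0,0.22],[0,0,0.025,0,0,0,0.22],[0,0,0.016,0,0,0,0.22],[0,0,0,0,0,0,0.22],[0,0,0,0,0,0,0.22]],
])

```text
time_s: 7.65
position: [0.5538, 0.1617, 0.2144]
tool_rot: [[-0.612, 0.791, 0.001], [0.791, 0.612, 0.0], [-0.001, 0.001, -1.0]]
ft_force: [-0.4, -0.0, -0.8]
grip_width: 0.0522
gripper_force: 3.5
```

Run:
```python
from h import *
im,P,ray,o,z=grab("wrist")
go([.5537,.1611,.1785],37.7)
save(cv2.convertScaleAbs(cv2.resize(im[110:230,240:400],None,fx=5,fy=5,interpolation=2),alpha=1.6),"w5.png",1)
s=telemetry.observe();R=np.array(s["tool_rot"]);p=np.array(s["position"])
np.savez("w5.npz",ray=ray,o=o,R=R,p=p)
```

```text
tool delta [-0.0004 -0.0006  0.0361] now [0.5539 0.1618 0.2146] yaw 37.71 tilt [0.0014 0.0001] w 0.05222701840263223 f 3.5057152435183525 t 7.7
az 0.0001 q6 -33.176329926533384
```

View pics/w5.png

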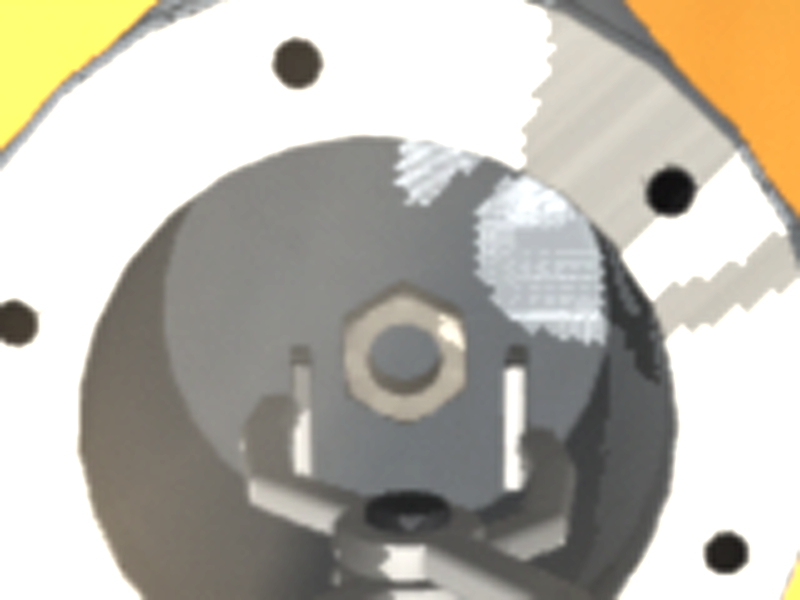

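The flats face the two pads squarely. The nut is at crop (404,352), midway between pad edges x=309 and x=505.

Run:
```python
from h import *
D=np.load("w5.npz");ray,o=D["ray"],D["o"]
u,v=240+404.5/5-.5,110+352.5/5-.5
d=ray[0,0]+u*(ray[0,1]-ray[0,0])+v*(ray[1,0]-ray[0,0]);w=o+d*(.027-o[2])/d[2]
print(w,(w-D["p"])@D["R"])
```

```text
[0.55335534 0.16340278 0.027     ] [0.00174274 0.00038242 0.18757172]
```

Request:
send_rows([
  [[0.0015,-0.001,0.012,0,0,0,0.22],[0,0,0.012,0,0,0,0.22],[0,0,0.008,0,0,0,0.22],[0,0,0.004,0,0,0,0.22],[0,0,0,0,0,0,0.22],[0,0,0,0,0,0,0.22]],
])

```text
time_s: 8.45
position: [0.5521, 0.1624, 0.1782]
tool_rot: [[-0.612, 0.791, 0.001], [0.791, 0.612, 0.0], [-0.0, 0.001, -1.0]]
ft_force: [-0.5, 0.0, -1.3]
grip_width: 0.0523
gripper_force: 3.6
```

Request:
send_rows([
  [[0,0,0,0,0,0,0.1],[0,0,0,0,0,0,0.0],[0,0,0,0,0,0,-0.1],[0,0,0,0,0,0,-0.3],[0,0,0,0,0,0,-0.5],[0,0,0,0,0,0,-0.5],[0,0,0,0,0,0,-0.5],[0,0,0,0,0,0,-0.5]],
], squeeze=24)

```text
time_s: 9.45
position: [0.5533, 0.1625, 0.1808]
tool_rot: [[-0.612, 0.791, 0.007], [0.791, 0.612, 0.0], [-0.004, 0.006, -1.0]]
ft_force: [-0.8, -1.5, 14.7]
grip_width: 0.0405
gripper_force: 23.2
```

Request:
send_rows([
  [[0,0,-0.004,0,0,0,-0.5],[0,0,-0.006,0,0,0,-0.5],[0,0,-0.012,0,0,0,-0.5],[0,0,-0.018,0,0,0,-0.5],[0,0,-0.02,0,0,0,-0.5],[0,0,-0.02,0,0,0,-0.5],[0,0,-0.02,0,0,0,-0.5],[0,0,-0.02,0,0,0,-0.5],[0,0,-0.015,0,0,0,-0.5],[0,0,-0.01,0,0,0,-0.5],[0,0,0,0,0,0,-0.5]],
])

```text
time_s: 10.82
position: [0.552, 0.1624, 0.3234]
tool_rot: [[-0.612, 0.791, 0.001], [0.791, 0.612, 0.0], [-0.001, 0.001, -1.0]]
ft_force: [-1.1, -0.0, -1.6]
grip_width: 0.0397
gripper_force: 24.5
```

Run:
```python
from h import *
im,P,ray,o,z=grab("wrist")
go([.46,.03,.34])
save(cv2.convertScaleAbs(cv2.resize(im[110:260,220:420],None,fx=4,fy=4,interpolation=2),alpha=1.4),"w6.png",1)
```

```text
tool delta [-0.0485 -0.1536 -0.0173] now [0.5518 0.1623 0.3227] yaw 37.71 tilt [-0.0002 -0.    ] w 0.04022744172313538 f 24.473474094847916 t 10.875
```

View pics/w6.png

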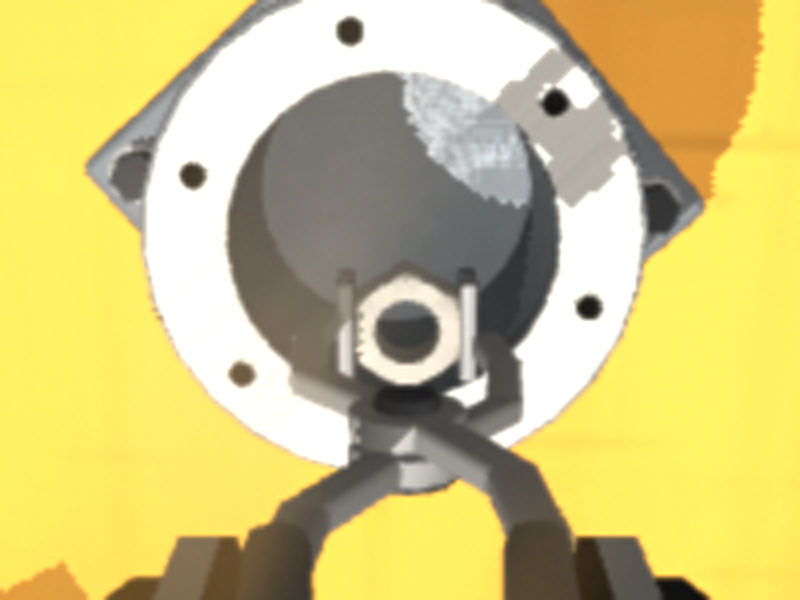

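The nut is held flat between the pads at crop (408,330), above the bore. I'll carry it aside, toward the free bench.

Request:
send_rows([
  [[-0.003,-0.01,-0.003,0,0,0,-0.5],[-0.005,-0.017,-0.003,0,0,0,-0.5],[-0.008,-0.025,-0.003,0,0,0,-0.5],[-0.008,-0.025,-0.003,0,0,0,-0.5],[-0.008,-0.025,-0.003,0,0,0,-0.5],[-0.008,-0.025,0,0,0,0,-0.5],[-0.005,-0.017,0,0,0,0,-0.5],[-0.003,-0.009,0,0,0,0,-0.5],[0,0,0,0,0,0,-0.5],[0,0,0,0,0,0,-0.5],[0,0,0,0,0,0,-0.5],[0,0,0,0,0,0,-0.5]],
])

```text
time_s: 12.38
position: [0.4603, 0.0311, 0.3377]
tool_rot: [[-0.612, 0.791, -0.0], [0.791, 0.612, 0.0], [0.0, -0.0, -1.0]]
ft_force: [-0.5, -0.4, -2.4]
grip_width: 0.0399
gripper_force: 24.6
```

Run:
```python
from h import *
im,P,ray,o,z=grab("wrist")
go([.46,.03,.34])
s=telemetry.observe();R=np.array(s["tool_rot"]);t=(P-s["position"])@R
k=(abs(t[...,0])<.016)&(abs(t[...,1]-.001)<.009)&(t[...,2]>.12)&(t[...,2]<.175)
print("nut pts",k.sum(),np.median(t[k],0),np.median(P[k],0))
```

```text
tool delta [-0.0006 -0.0009 -0.0023] now [0.4603 0.031  0.3377] yaw 37.74 tilt [-0.0002  0.0001] w 0.040238957404002296 f 24.558106955882977 t 12.425
nut pts 414 [-0.00064915  0.00120588  0.15444341] [0.46132048 0.03097543 0.1832941 ]
```

The nut is still in the jaws: its top is at z≈0.183 m, about 160 mm from the bore axis. I'm handing in.

```bash
python3 -c "
from rig import env;print(env.close_job())"
```

```text
the job is handed in; nothing more can be done
None
```

The job is handed in with the nut held still in the squeezed tongs, its underside about 170 mm over the bench and about 160 mm aside from the bore's axis; no verdict came back from the judge.

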